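# Pedal open the log box that has room and lay the log in it

### The job

Two log boxes with clear lids and foot pedals stand on the table: one is full of logs, the other has room. Press the pedal of the box that has room right down to its stop, hold it there a moment so that the lid stands open by itself, then let the pedal come back up and lay the loose log gently inside, flat on the bottom of that box. Leave its lid standing open, do not work the full box, and do not knock or shift anything else on the table.

Things in the scene. Friction and masses are not known exactly. Their poses are not given: they have to be found in the camera images.
- log: The loose split log to put away: a round wooden billet 140 mm long, 46 mm across, 46 mm high, with a flat underside on which it lies on the table. Origin: centre of the underside; x runs along its length, z up. About 0.16 kg.
- log_mid (a point): Centre of the loose log, on its axis, 23 mm above its underside.
- stack: The five thin round logs already stacked in the full box (150 x 115 x 75 mm together, fixed), lying in whichever box is full and seen through its clear lid. Origin: centre of the underside.
- box_left: The left log box (the one nearer the robot's left; +y side): wooden, fixed to the table, 170 mm deep (its x) by 200 mm wide (its y) by 85 mm high, walls and floor 8 mm thick, so 154 x 184 mm inside; a 3 mm grey felt liner lies on the floor of the box that has room. Its front with the pedal faces -x, towards the robot. Origin: centre of the underside.
- lid_left (a joint): Lid of the left box, 174 x 200 x 9 mm, a dark steel frame round a clear pane, hinged along the far (+x) top edge of the box, 85 mm above the table. 0 rad = shut, 1.57 = upright, 1.87 = leaning back at its stop. Past upright it stays open by its own weight; before that it falls shut.
- pedal_left (a joint): Steel spring pedal of the left box, hinged 14 mm above the table at the middle of the box's front face. 0 rad = up (at rest, sloping up towards the robot), 0.28 = fully down on its stop. Pressing it raises the lid (about 6.3 times its angle, so only a full press brings the lid past upright); about 12 N at the pad is needed. It springs back up when let go and the lid stays.
- pad_left (a point): Middle of the top of the ribbed pedal pad of the left box: pad 50 mm deep (x) by 70 mm wide (y), its middle 78 mm in front of the box's front face; about 40 mm above the table at rest, 19 mm when the pedal is fully down.
- box_right: The right log box (the one nearer the robot's right; -y side): wooden, fixed to the table, 170 mm deep (its x) by 200 mm wide (its y) by 85 mm high, walls and floor 8 mm thick, so 154 x 184 mm inside; a 3 mm grey felt liner lies on the floor of the box that has room. Its front with the pedal faces -x, towards the robot. Origin: centre of the underside.
- lid_right (a joint): Lid of the right box, 174 x 200 x 9 mm, a dark steel frame round a clear pane, hinged along the far (+x) top edge of the box, 85 mm above the table. 0 rad = shut, 1.57 = upright, 1.87 = leaning back at its stop. Past upright it stays open by its own weight; before that it falls shut.
- pedal_right (a joint): Steel spring pedal of the right box, hinged 14 mm above the table at the middle of the box's front face. 0 rad = up (at rest, sloping up towards the robot), 0.28 = fully down on its stop. Pressing it raises the lid (about 6.3 times its angle, so only a full press brings the lid past upright); about 12 N at the pad is needed. It springs back up when let go and the lid stays.
- pad_right (a point): Middle of the top of the ribbed pedal pad of the right box: pad 50 mm deep (x) by 70 mm wide (y), its middle 78 mm in front of the box's front face; about 40 mm above the table at rest, 19 mm when the pedal is fully down.
- glass_a: Bystander: a stemmed wine glass with a teal foot, 76 mm across, 205 mm high; loose, origin at the centre of its underside.
- glass_b: Bystander: the other wine glass, 76 mm across, 205 mm high; loose, origin at the centre of its underside.
- candle: Bystander: the brass-capped candle jar, 64 mm across, 80 mm high, between the boxes; loose, origin at the centre of its underside.
- vase: Bystander: the flower vase, wooden pot and green glass with white and orange flowers, about 110 mm across at the flowers, 220 mm high; loose, origin at the centre of its underside.
- brush: Bystander: the hearth brush, 180 mm long, lying; loose, origin at the centre of its underside.
- tin: Bystander: the round tin, 66 mm across, 60 mm high, between the boxes; loose, origin at the centre of its underside.
Mind the look-alikes: they are no part of the job. Of the things shaped like the log, the wooden one is meant.

How it is judged:
By the outcome, as a careful person would: the job done as asked, in the order asked, and still so for the second after the job is handed in, with the robot touching nothing.
It also fails if it takes over 54 s, if anything falls off the work surface, if the arm or the gripper's body presses on something with over 40 N, if the wrist force passes 120 N, or if a joint passes its speed limit or range.

### The arm

A 7-joint arm with a two-finger parallel gripper is mounted at the origin on the work surface. World frame = base frame: x ahead of the robot, y to its left, z up, the work surface at z = 0. Lengths are in m, angles in rad, forces in N, time in s.
With the tool pointing down it reaches from about 0.425 to 0.825 m from the base axis. Payload 3.6 kg.
Tool frame: the origin (TCP) lies where the fingers leave the gripper's body, on its centre line; the fingertips stand 73 mm ahead of it and the grasp point (between the pads) lies 54 mm ahead of it; z points along the fingers, y is the line along which they close (so a half turn about z gives the same grasp; the last joint's range is limited). The gripper opens to 85 mm and grips with 20 to 120 N. Pads are 22 mm wide; open, the fingers measure 114 mm over their backs; the gripper's body (76 mm by 85 mm) begins 54 mm behind the grasp point. The pads swing forward as they close: fully open they stand 13 mm farther back than shut.
Start: joints at [-1.153, 0.615, -0.013, 1.423, 0.008, 1.103, -0.04], TCP at [0.279, 0.587, 0.304] pointing down, gripper open.
Joint ranges: [-3.12, 3.12], [-0.3, 2.06], [-1.34, 1.32], [0.26, 2.42], [-1.36, 4.5], [0.01, 1.98], [-2.84, 2.84]. Speed limits (rad/s): [2.79, 2.79, 3.14, 3.14, 3.14, 3.14, 3.14].

### API

Orientations are given as a unit quaternion [x, y, z, w].
In Python, from station import arm, snapshot, camera_info, ticket gives the robot as it stands. Calls block until the motion is done:
- arm.movep(position, orientation): joint-space move of the TCP to a pose.
- arm.line_to(position, velocity=0.15, ori=None): straight line of the TCP; ori=None keeps the orientation; velocity is the mean speed in m/s.
- arm.move_j(angles): joint-space move.
- arm.move_gripper(opening, effort=None): opening from 0.0 (shut) to 1.0 (fully open); effort is the grip in N (None keeps the last); returns when the fingers have stopped.
- arm.pause(seconds).
- arm.ik(position, orientation): joint angles nearest the present ones, or None.
- snapshot(name): name is "side" or "top" or "wrist"; returns the picture (420x560x3 uint8, blue, green, red); there is no depth.
- camera_info(name): a dict with "fx", "fy", "cx", "cy" (pixels), "R" (3x3) and "t" (3): a world point X has camera coordinates R X + t; the wrist camera has in their place "T_tool_cam" (4x4, takes a point from camera to tool coordinates, whose origin is the TCP and whose axes are the flange's). Camera axes: x right, y down, z forward; pixel columns grow to the right and rows downward; lengths in m; the calibration is good to about 2 mm. A picture is of the moment at which its call begins: read the wrist's pose just before it. camera_info takes no time and is no camera call.
A pose or a line that the arm cannot do raises arm.MotionError and nothing moves.
- ticket.finish_job(): hands the job in; it is judged then, once.
Readings, each from a call of its own:
- arm.read_time(): time.
- arm.read_joint_positions(): joint angles.
- arm.read_dq(): joint speeds.
- arm.read_effort(): joint torques, N m.
- arm.read_tool_pos(): TCP position.
- arm.read_eef_rot(): TCP orientation.
- arm.read_ft_force(): force on the tool from outside, world axes, zero at the start.
- arm.read_wrist_torque(): the same for the moment, N m.
- arm.read_opening(): opening from 0.0 (shut) to 1.0 (fully open).
- arm.read_finger_force(): force on a finger pad.
Only numpy, scipy, OpenCV 4.12 (cv2) and the standard library are available. Lean on these libraries where they do the work, as an engineer would, in place of code of your own. Each camera call takes 0.05 s, during which the arm holds its last target. There are 200 camera calls.

## Working session

There is one attempt and no reset: what is moved stays moved. The work goes in short steps, each a Python script; the robot and the scene stay as the last script left them, time stands still between calls to the robot, and variables do not carry over. Pictures are saved under pics/ and viewed, at most 10 in all, crops included, and the job is handed in when it is done.

```bash
ls; mkdir -p pics; python3 - <<'E'
from station import arm, snapshot, camera_info
import cv2,json
for n in ("side","top"):
    im=snapshot(n); cv2.imwrite(f"pics/{n}0.png",im)
    c=camera_info(n); print(n,{k:(v.tolist() if hasattr(v,'tolist') else v) for k,v in c.items()})
print(camera_info("wrist"),arm.read_eef_rot(),arm.read_tool_pos(),arm.read_time())
E
```

```text
pics
side {'fx': 529.3623642835926, 'fy': 529.3623642835926, 'cx': 286.01997990487615, 'cy': 214.75569226705952, 'R': [[0.8053222332090367, -0.592622760193693, -0.015948818126091707], [-0.4608165734644544, -0.6088310416014298, -0.6457343481672608], [0.37296673621073706, 0.5273737070455135, -0.763395563778952]], 't': [-0.34320796936006476, 0.2551567103890322, 1.3527990405830839]}
top {'fx': 473.1898051106138, 'fy': 473.1898051106138, 'cx': 280.8810256949402, 'cy': 208.34510651976746, 'R': [[-0.020717252976994064, -0.9996987795321264, -0.013158481335791722], [-0.9826789882120132, 0.02278524710985788, -0.18390986553406283], [0.1841542873671465, 0.009120455916228334, -0.9828550329159325]], 't': [0.006021271583215355, 0.4641854045310372, 1.3776888456781127]}
{'fx': 343.71995795061343, 'fy': 343.71995795061343, 'cx': 281.8702863944237, 'cy': 206.41926255500377, 'T_tool_cam': array([[-5.60418185e-04, -9.59017823e-01, -2.83345199e-01,
         7.22652223e-02],
       [ 9.99999444e-01, -2.84191234e-04, -1.01598127e-03,
        -4.24626885e-04],
       [ 8.93819923e-04, -2.83345611e-01,  9.59017448e-01,
        -7.06275257e-02],
       [ 0.00000000e+00,  0.00000000e+00,  0.00000000e+00,
         1.00000000e+00]])} [ 2.20084282e-01  9.75480178e-01 -1.12352732e-03 -2.62182381e-04] [0.27886705 0.58656159 0.30286088] 0.1
```

View pics/side0.png

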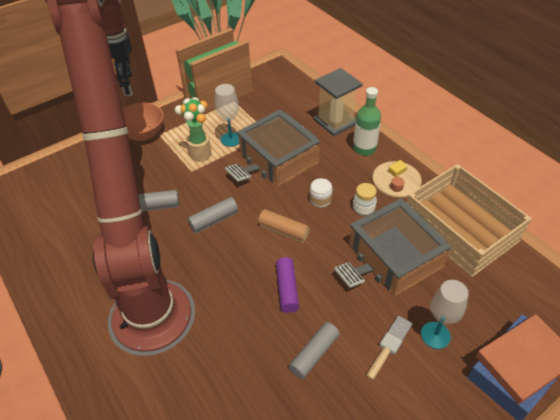

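View pics/top0.png

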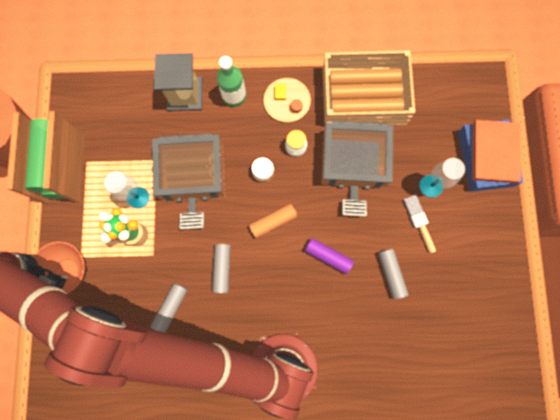

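The right box shows a uniform grey floor (top ~(357,153)) and the left shows brown logs (~(187,165)). The wooden log is at top (273,221), side (284,226), and the right pad at top (354,208), side (350,275). I'll measure these now.

```bash
cat > h.py <<'E'
import numpy as np, cv2
from station import arm, snapshot, camera_info
def ray(n,uv):
    c=camera_info(n); R=np.array(c["R"]); t=np.array(c["t"])
    d=R.T@np.array([(uv[0]-c["cx"])/c["fx"],(uv[1]-c["cy"])/c["fy"],1]); return -R.T@t, d/np.linalg.norm(d)
def plane(n,uv,z):
    o,d=ray(n,uv); return o+d*(z-o[2])/d[2]
def tri(a,b):
    (o1,d1),(o2,d2)=ray("side",a),ray("top",b)
    s=np.linalg.lstsq(np.c_[d1,-d2],o2-o1,rcond=None)[0]
    p,q=o1+s[0]*d1,o2+s[1]*d2; return (p+q)/2,np.linalg.norm(p-q)
def blob(im,lo,hi,win):
    x0,y0,x1,y1=win; m=np.zeros(im.shape[:2],np.uint8)
    m[y0:y1,x0:x1]=cv2.inRange(cv2.cvtColor(im,cv2.COLOR_BGR2HSV),lo,hi)[y0:y1,x0:x1]
    k,l,s,c=cv2.connectedComponentsWithStats(m); i=1+np.argmax(s[1:,4])
    return c[i],s[i],(l==i).astype(np.uint8)
E
python3 - <<'E'
from h import *
S,T=cv2.imread("pics/side0.png"),cv2.imread("pics/top0.png")
for n,im,p in(("side",S,[(284,226),(270,240),(262,245),(350,272),(343,273)]),("top",T,[(273,221),(260,240),(240,210),(354,208),(346,206)])):
    h=cv2.cvtColor(im,cv2.COLOR_BGR2HSV); print(n,[h[v,u].tolist() for u,v in p])
r={}
for n,im,w in(("side",S,(245,195,325,255)),("top",T,(240,195,305,245))):
    c,s,m=blob(im,(5,110,125),(20,255,255),w); rc=cv2.minAreaRect(cv2.findNonZero(m)); r[n]=rc
    print(n,"log",c,s,rc)
print("log tri",tri(r["side"][0],r["top"][0]))
a=cv2.resize(S[190:310,320:460],None,fx=4,fy=4,interpolation=cv2.INTER_CUBIC)
b=cv2.resize(T[110:225,305:405],None,fx=4,fy=4,interpolation=cv2.INTER_CUBIC)
cv=np.zeros((480,560+240,3),np.uint8); cv2.imwrite("pics/a.png",a); cv2.imwrite("pics/b.png",b)
E
```

```text
side [[14, 136, 191], [11, 145, 127], [11, 148, 126], [23, 36, 121], [23, 37, 111]]
top [[19, 142, 254], [10, 165, 176], [10, 164, 174], [17, 53, 177], [21, 39, 239]]
side log [287.82405892 224.92471358] [ 251  195   74   60 1222] ((292.3669738769531, 225.38992309570312), (82.83201599121094, 28.513717651367188), 28.300756454467773)
top log [272.14183958 219.41746671] [ 240  195   65   50 3229] ((272.0, 219.5), (49.0, 64.0), 90.0)
log tri (array([0.44798478, 0.01872161, 0.00620591]), np.float64(0.024422190730268373))
```

View pics/a.png

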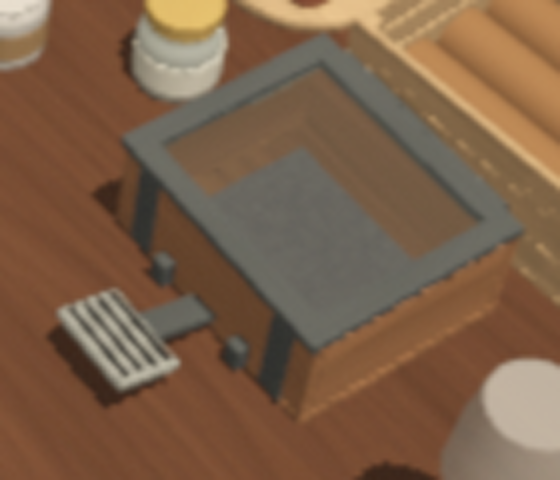

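View pics/b.png

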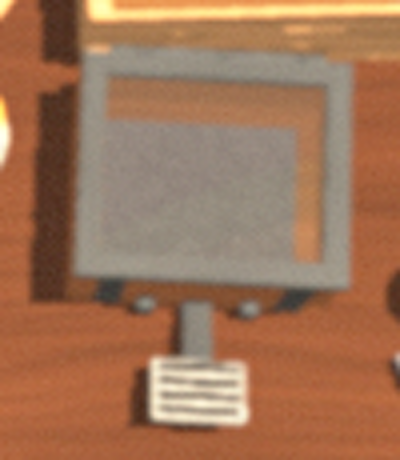

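The felt-floored right box is empty. Lid corners and pad corners read from the crops: side A(125,140) B(322,38) C(523,230) D(318,345), and top FL(75,275) BL(87,48) BR(353,65) FR(350,288). Next I'll triangulate them and tighten the log mask.

```bash
python3 - <<'E'
from h import *
S,T=cv2.imread("pics/side0.png"),cv2.imread("pics/top0.png")
fs=lambda p:(p[0]/4+320-.4,p[1]/4+190-.4); ft=lambda p:(p[0]/4+305-.4,p[1]/4+110-.4)
np.set_printoptions(precision=4,suppress=True)
for k,a,b in(("FL",(125,140),(75,275)),("BL",(322,38),(87,48)),("BR",(523,230),(353,65)),("FR",(318,345),(350,288)),
 ("padFL",(115,290),(152,358)),("padFR",(178,362),(245,362)),("padNR",(125,390),(247,425)),("padNL",(60,312),(150,420))):
    print(k,*tri(fs(a),ft(b)),plane("top",ft(b),.094 if k[0]!='p' else .04), plane("side",fs(a),.094 if k[0]!='p' else .04))
for lo_s,lo_t in((160,215),(145,200)):
  r={}
  for n,im,w,v in(("side",S,(245,195,325,255),lo_s),("top",T,(240,195,305,245),lo_t)):
    c,s,m=blob(im,(5,80,v),(25,255,255),w); rc=cv2.minAreaRect(cv2.findNonZero(m)); r[n]=rc
    bx=cv2.boxPoints(rc); print(n,c,s[4],rc)
    e=sorted([(np.linalg.norm(bx[i]-bx[(i+1)%4]),i) for i in range(4)])[:2]
    ends=[plane(n,(bx[i]+bx[(i+1)%4])/2,.023) for _,i in e]
    print(" ends",*ends,"len",np.linalg.norm(ends[0]-ends[1]),"ang",np.degrees(np.arctan2(*(ends[1]-ends[0])[1::-1])),"mid",sum(ends)/2)
  print("tri",tri(r["side"][0],r["top"][0]))
E
```

```text
FL [ 0.544  -0.132   0.0897] 0.004073870420945988 [ 0.541  -0.1307  0.094 ] [ 0.5434 -0.1351  0.094 ]
BL [ 0.7162 -0.146   0.0898] 0.001939801618543981 [ 0.7155 -0.1461  0.094 ] [ 0.712  -0.1482  0.094 ]
BR [ 0.6984 -0.3444  0.0923] 0.0014922671815587264 [ 0.6971 -0.3435  0.094 ] [ 0.6979 -0.3453  0.094 ]
FR [ 0.5275 -0.3307  0.0971] 0.0039123210971347515 [ 0.5264 -0.3304  0.094 ] [ 0.5313 -0.3301  0.094 ]
padFL [ 0.4912 -0.1922  0.0301] 0.0008399975663557201 [ 0.4888 -0.1908  0.04  ] [ 0.4865 -0.1972  0.04  ]
padFR [ 0.4854 -0.2616  0.0335] 0.00011979414437933725 [ 0.4841 -0.2605  0.04  ] [ 0.482  -0.2644  0.04  ]
padNR [ 0.4377 -0.2601  0.0422] 0.004480804779079207 [ 0.436  -0.2594  0.04  ] [ 0.4409 -0.26    0.04  ]
padNL [ 0.4436 -0.1883  0.0405] 0.004958304107633421 [ 0.4415 -0.1872  0.04  ] [ 0.4463 -0.1889  0.04  ]
side [283.0423 222.6596] 614 ((282.8144226074219, 222.5824737548828), (49.18013000488281, 12.707857131958008), 21.037511825561523)
 ends [0.4023 0.095  0.023 ] [ 0.4685 -0.0369  0.023 ] len 0.1475618801626917 ang -63.349152974955345 mid [0.4354 0.029  0.023 ]
top [27
[... 208 characters left out ...]
69130670176 mid [0.4323 0.0195 0.023 ]
tri (array([0.4301, 0.0195, 0.0356]), np.float64(0.0001455566185544415))
side [283.6329 223.2743] 711 ((283.5102233886719, 223.004150390625), (51.44554901123047, 14.279396057128906), 22.036230087280273)
 ends [0.4027 0.0966 0.023 ] [ 0.4693 -0.0431  0.023 ] len 0.15477641137625892 ang -64.51169352903521 mid [0.436  0.0267 0.023 ]
top [273.3094 220.0622] 724 ((273.3183898925781, 220.14974975585938), (15.223345756530762, 49.61560821533203), 62.59242630004883)
 ends [ 0.4658 -0.048   0.023 ] [0.3987 0.0869 0.023 ] len 0.150575569718063 ang 116.44923585789596 mid [0.4322 0.0194 0.023 ]
tri (array([0.4312, 0.0191, 0.033 ]), np.float64(0.0015099621628358705))
```

The measurements agree. The lid is 0.200 x 0.173 at z≈0.092 with yaw −4.6°, and the pad is at (0.463,−0.2255) with z≈0.037. The log centre is near (0.432,0.020) with its axis at −63.7°. Now I'll press the pedal.

```bash
cat >> h.py <<'E'
from scipy.spatial.transform import Rotation as Ro
def down(deg):
    c,s=np.cos(np.radians(deg)),np.sin(np.radians(deg))
    return Ro.from_matrix(np.array([[-c,-s,0],[-s,c,0],[0,0,-1.]])).as_quat().tolist()
E
python3 - <<'E'
from h import *
np.set_printoptions(precision=3,suppress=True)
P=[.463,-.2255]; q=down(-4.6)
p=arm.read_tool_pos(); arm.line_to([p[0],p[1],.40],velocity=.25)
arm.move_gripper(0.0)
arm.movep(P+[.40],q); arm.line_to(P+[.135],velocity=.25)
print(arm.read_time(),arm.read_ft_force())
z=.135; F=0
while z>.080 and F<32:
    z-=.0025; arm.line_to(P+[z],velocity=.04); F=arm.read_ft_force()[2]
    print(round(z,4),arm.read_tool_pos()[2].round(4),F.round(1),end=" | ")
arm.pause(.6); print("\nhold",arm.read_time(),arm.read_tool_pos(),arm.read_ft_force())
cv2.imwrite("pics/side1.png",snapshot("side"))
E
```

```text
5.5333 [0.928 0.057 0.526]
0.1325 0.1331 0.5 | 0.13 0.13 -0.7 | 0.1275 0.1273 -0.1 | 0.125 0.1248 0.4 | 0.1225 0.1223 -0.6 | 0.12 0.1198 0.1 | 0.1175 0.1173 0.3 | 0.115 0.1152 3.3 | 0.1125 0.1134 10.6 | 0.11 0.1109 11.3 | 0.1075 0.1083 10.9 | 0.105 0.1056 9.5 | 0.1025 0.103 9.5 | 0.1 0.1003 12.0 | 0.0975 0.0976 5.8 | 0.095 0.0951 5.8 | 0.0925 0.0925 7.1 | 0.09 0.0906 10.2 | 0.0875 0.09 25.9 | 0.085 0.0894 41.3 | 
hold 11.1333 [ 0.46  -0.226  0.089] [-10.326   4.272  40.795]
```

View pics/side1.png

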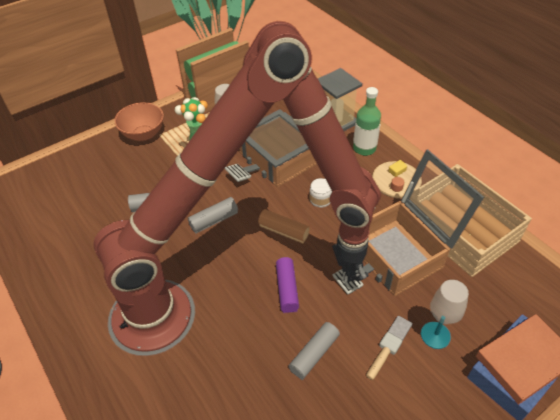

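The lid stands open (side (445,200)) and the pedal is on its stop, with force rising steeply at tip z≈0.017. I'll release it slowly, then look at the log with the wrist camera from two places.

```bash
cat >> h.py <<'E'
def wshot(name):
    p,q=np.array(arm.read_tool_pos()),arm.read_eef_rot(); im=snapshot("wrist"); cv2.imwrite(f"pics/{name}.png",im)
    M=np.eye(4); M[:3,:3]=Ro.from_quat(q).as_matrix(); M[:3,3]=p
    return im, M@np.array(camera_info("wrist")["T_tool_cam"])
def wray(M,uv):
    c=camera_info("wrist"); d=M[:3,:3]@np.array([(uv[0]-c["cx"])/c["fx"],(uv[1]-c["cy"])/c["fy"],1]); return M[:3,3],d/np.linalg.norm(d)
E
python3 - <<'E'
from h import *
P=[.463,-.2255]
arm.line_to(P+[.125],velocity=.05); arm.line_to(P+[.25],velocity=.25)
arm.movep([.434,.02,.25],down(-63.6)); arm.move_gripper(1.0)
_,M1=wshot("w1"); arm.line_to([.42,.05,.21],velocity=.2); _,M2=wshot("w2")
np.savez("w.npz",M1=M1,M2=M2); print(arm.read_time())
cv2.imwrite("pics/w12.png",cv2.resize(np.hstack([cv2.imread("pics/w1.png"),cv2.imread("pics/w2.png")]),(800,300)))
cv2.imwrite("pics/side2.png",snapshot("side"))
E
```

```text
15.2417
```

View pics/w12.png

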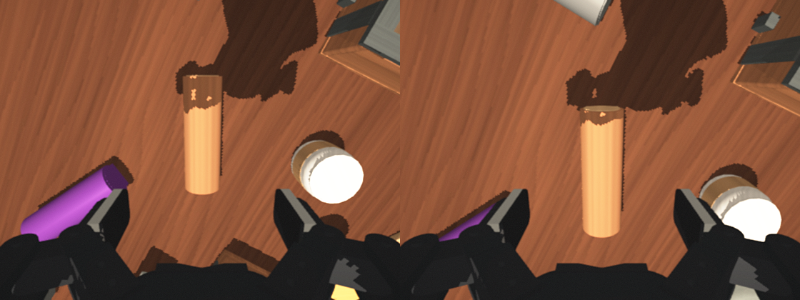

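View pics/side2.png

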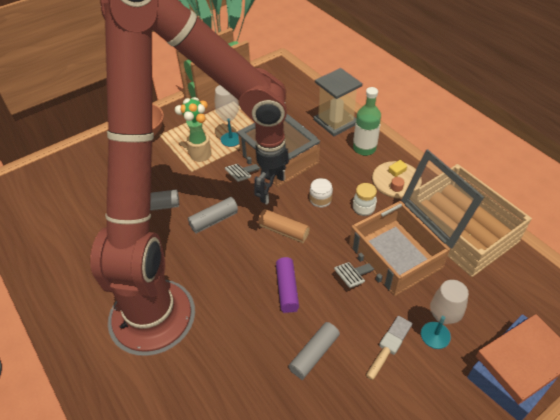

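The lid stays open and the pedal is back up (side (349,275)). The wrist pictures show the log with its axis upright: ends at (202,75)/(202,193) in the left half and (203,107)/(201,236) in the right half, ×1.4 for full pixels. Next I'll refine its position by triangulation.

```bash
python3 - <<'E'
from h import *
np.set_printoptions(precision=4,suppress=True)
w=np.load("w.npz"); M1,M2=w["M1"],w["M2"]
def mask(n,win): # lit log
    return blob(cv2.imread(f"pics/{n}.png"),(8,90,205),(22,255,255),win)
E=[]
for a,b in(((202,75),(203,107)),((202,193),(201,236))):
    (o1,d1),(o2,d2)=wray(M1,np.array(a)*1.4),wray(M2,np.array(b)*1.4)
    s=np.linalg.lstsq(np.c_[d1,-d2],o2-o1,rcond=None)[0]; p,q=o1+s[0]*d1,o2+s[1]*d2
    E.append((p+q)/2); print("end",E[-1],np.linalg.norm(p-q))
print("mid",(E[0]+E[1])/2,np.linalg.norm(E[0]-E[1]))
u=np.array([np.cos(np.radians(-63.6)),np.sin(np.radians(-63.6))]); n=np.array([-u[1],u[0]])
for nm,M,win in(("w1",M1,(245,95,325,275)),("w2",M2,(225,140,325,340))):
    c,s,m=mask(nm,win); L=[];R=[]
    for r in range(s[1]+25,s[1]+s[3]-20,10):
        x=np.flatnonzero(m[r]); ps=[]
        for e in(x[0],x[-1]+1):
            o,d=wray(M,(e-.5,r)); ps.append((o+d*(.023-o[2])/d[2])[:2])
        L.append(sum(ps)/2); R.append(np.linalg.norm(ps[0]-ps[1]))
    L=np.array(L); v=L[0]-L[-1]; print(nm,s,"width",np.mean(R),"ang",np.degrees(np.arctan2(v[1],v[0])),"n-offset",L@n,"want",np.array([.432,.02])@n)
E
```

```text
end [0.403  0.0847 0.019 ] 0.001730547398350108
end [ 0.464  -0.0406  0.0467] 0.0003686314610189956
mid [0.4335 0.0221 0.0329] 0.14207181919258804
w1 [ 258  144   50  129 5672] width 0.0430441205407934 ang 116.38017892280047 n-offset [0.3971 0.3971 0.3971 0.3975 0.397  0.397  0.397  0.397  0.397 ] want 0.3958401840071249
w2 [ 253  167   58  166 8539] width 0.04377233095460468 ang 116.58921898295324 n-offset [0.397  0.3974 0.3974 0.3966 0.397  0.3974 0.3974 0.397  0.397  0.3974
 0.3974 0.397  0.3974] want 0.3958401840071249
```

```bash
python3 - <<'E'
from h import *
np.set_printoptions(precision=4,suppress=True)
G=[.4327,.0211]; q=down(-63.5)
arm.movep(G+[.20],q); arm.line_to(G+[.11],velocity=.2); arm.line_to(G+[.077],velocity=.06)
print(arm.read_tool_pos(),arm.read_ft_force())
arm.move_gripper(0.0,effort=40); print("open",arm.read_opening(),arm.read_finger_force())
f0=arm.read_ft_force(); arm.line_to(G+[.10],velocity=.06); arm.line_to(G+[.25],velocity=.2)
print("lift",arm.read_opening(),arm.read_finger_force(),arm.read_ft_force())
B=[.6185,-.238]; qb=down(-94.6)
print(arm.ik(B+[.09],qb)); arm.movep(B+[.25],qb)
print(arm.read_time(),arm.read_tool_pos(),arm.read_ft_force())
cv2.imwrite("pics/side3.png",snapshot("side")); cv2.imwrite("pics/top3.png",snapshot("top"))
cv2.imwrite("pics/st3.png",cv2.resize(np.hstack([cv2.imread("pics/side3.png")[120:320,260:500],cv2.imread("pics/top3.png")[60:260,240:480]]),(800,333)))
E
```

```text
[0.4329 0.021  0.0773] [0.2907 0.4963 1.0589]
open 0.5266562376341477 40.41154325008392
lift 0.5278717004848643 41.13206326961517 [-0.2349 -0.2561 -1.3532]
[-0.091   1.0367  0.8297  1.5812 -0.901   0.9442  0.9737]
19.9583 [ 0.6187 -0.2362  0.2494] [-0.1169 -0.2829 -1.9647]
```

View pics/st3.png

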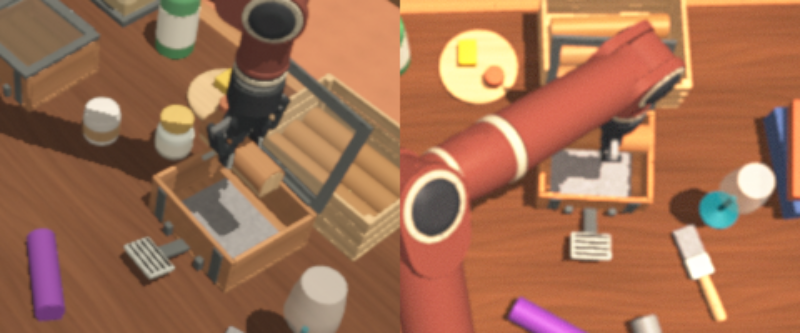

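The log is held level over the open box (side crop (255,165)). I want to check that the wrist clears the open lid on the way down.

```bash
python3 - <<'E'
from h import *
np.set_printoptions(precision=3,suppress=True)
print(arm.read_joint_positions())
t=lambda p:(p[0]/3.333+240,p[1]/3.333+60); s=lambda p:(p[0]/3.333+260,p[1]/3.333+120)
for z in(.4,.5,.6): print(z,"wrist end top",plane("top",t((665,75)),z),"side",plane("side",s((275,25)),z))
S=lambda a:cv2.cvtColor(cv2.imread("pics/side3.png"),cv2.COLOR_BGR2HSV)[a]
print("wrist tri",tri(s((268,20)),t((655,85))))
for n,d in(("-",-94.6),("+",85.4)):
    for z in(.25,.17,.09): print(n,z,arm.ik([.6185,-.238,z],down(d)))
E
```

```text
[-0.152  0.875  0.992  1.469 -0.758  1.212  0.868]
0.4 wrist end top [ 0.688 -0.385  0.4  ] side [ 0.533 -0.083  0.4  ]
0.5 wrist end top [ 0.642 -0.35   0.5  ] side [ 0.451 -0.168  0.5  ]
0.6 wrist end top [ 0.595 -0.314  0.6  ] side [ 0.37  -0.254  0.6  ]
wrist tri (array([ 0.47 , -0.257,  0.629]), np.float64(0.19982763067812612))
- 0.25 [-0.15   0.876  0.993  1.468 -0.758  1.212  0.867]
- 0.17 [-0.13   0.957  0.931  1.541 -0.838  1.081  0.929]
- 0.09 [-0.102  1.047  0.856  1.582 -0.924  0.96   0.99 ]
+ 0.25 [-0.15   0.876  0.993  1.468 -0.758  1.212  0.867]
+ 0.17 [-0.233  1.156  1.314  1.544 -1.138  1.348 -2.015]
+ 0.09 [-0.231  1.281  1.297  1.586 -1.275  1.305 -1.947]
```

```bash
python3 - <<'E'
from h import *
arm.line_to([.6175,-.238,.185],velocity=.12,ori=down(-94.6))
print(arm.read_time(),arm.read_tool_pos(),arm.read_ft_force(),arm.read_effort())
a,b=snapshot("side"),snapshot("top")
cv2.imwrite("pics/st4.png",cv2.resize(np.hstack([a[60:320,280:500],b[20:280,280:500]]),(800,473),interpolation=cv2.INTER_CUBIC))
E
```

```text
20.75 [ 0.61778332 -0.23833163  0.18565143] [ 0.16550504 -0.69364207 -1.51989396] [-2.28761695e-01 -4.87414312e+01  1.29498848e+01 -1.17861074e+01
  4.55876696e-03  3.71505297e-02  1.64747420e-03]
```

View pics/st4.png

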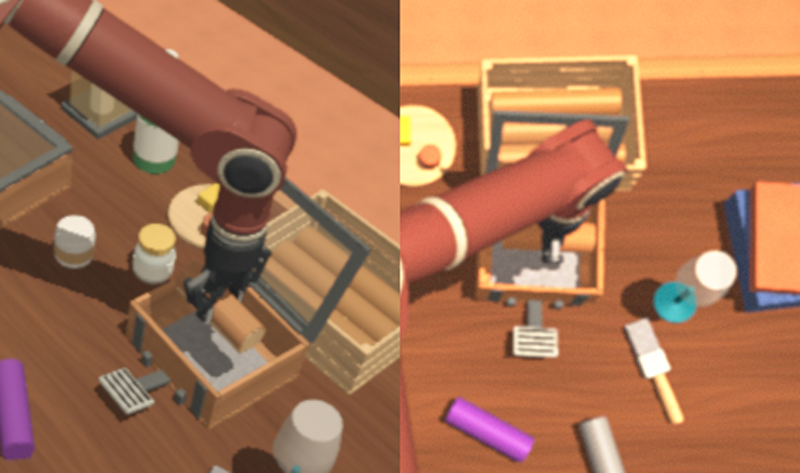

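```bash
python3 - <<'E'
from h import *
np.set_printoptions(precision=3,suppress=True)
s=lambda a:(a[0]/3.636+280,a[1]/1.819/1.0*1.0*1+60) if 0 else (a[0]*440/800+280,a[1]*260/473+60)
t=lambda a:((a[0]-400)*440/800+280,a[1]*260/473+20)
print("lid right tip",tri(s((368,255)),t((625,118))))
print("lid left tip",tri(s((285,182)),t((492,115))), plane("top",t((492,115)),.25))
print("housing",tri(s((293,130)),t((600,140))),tri(s((270,95)),t((585,122))))
print("cap ctr",tri(s((248,172)),t((608,190))))
for z in(.3,.35,.4,.45,.5): print(z,"far edge top",plane("top",t((575,125)),z),"cap side",plane("side",s((248,172)),z))
E
```

```text
lid right tip (array([ 0.763, -0.347,  0.232]), np.float64(0.0008350358022111563))
lid left tip (array([ 0.801, -0.159,  0.194]), np.float64(0.022371494011924335)) [ 0.764 -0.147  0.25 ]
housing (array([ 0.64 , -0.259,  0.449]), np.float64(0.013709290122418075)) (array([ 0.638, -0.229,  0.487]), np.float64(0.005499153364042692))
cap ctr (array([ 0.577, -0.266,  0.428]), np.float64(0.0014817363189855628))
0.3 far edge top [ 0.722 -0.258  0.3  ] cap side [ 0.691 -0.182  0.3  ]
0.35 far edge top [ 0.7   -0.247  0.35 ] cap side [ 0.646 -0.215  0.35 ]
0.4 far edge top [ 0.677 -0.236  0.4  ] cap side [ 0.601 -0.247  0.4  ]
0.45 far edge top [ 0.654 -0.226  0.45 ] cap side [ 0.556 -0.28   0.45 ]
0.5 far edge top [ 0.631 -0.215  0.5  ] cap side [ 0.511 -0.312  0.5  ]
```

The wrist housing sits at x≤0.66, z≈0.45 and the lid tip at x=0.763, z≈0.24, so lowering is clear by several centimetres. I'll lower with force watch, release and retreat.

```bash
python3 - <<'E'
from h import *
np.set_printoptions(precision=4,suppress=True)
B=[.6175,-.238]
arm.line_to(B+[.10],velocity=.1); arm.pause(.2); f0=arm.read_ft_force()[2]; z=.10; dF=0; print(f0)
while z>.084 and dF<3:
    z-=.0015 if z>.092 else .001; arm.line_to(B+[z],velocity=.03); arm.pause(.1); dF=arm.read_ft_force()[2]-f0
    print(round(z,4),arm.read_tool_pos()[2].round(4),dF.round(1),end=" | ")
arm.move_gripper(0.78); arm.pause(.2); p=arm.read_tool_pos(); print("\n",p,arm.read_ft_force(),arm.read_opening())
arm.line_to([p[0],p[1],.17],velocity=.06); arm.line_to([p[0],p[1],.33],velocity=.25)
arm.movep([.48,.05,.40],down(0)); print(arm.read_time())
a,b=snapshot("side"),snapshot("top"); cv2.imwrite("pics/side5.png",a); cv2.imwrite("pics/top5.png",b)
cv2.imwrite("pics/st5.png",cv2.resize(np.hstack([a[60:360,220:500],b[60:360,220:500]]),(800,428),interpolation=cv2.INTER_CUBIC))
E
```

```text
-2.2814330005682564
0.0985 0.0985 -0.4 | 0.097 0.0969 -0.4 | 0.0955 0.0955 0.4 | 0.094 0.094 1.2 | 0.0925 0.0925 -0.2 | 0.091 0.091 -1.0 | 0.09 0.09 0.2 | 0.089 0.089 -0.0 | 0.088 0.0887 6.3 | 
 [ 0.6175 -0.238   0.0879] [-0.4109 -0.0275  1.0853] 0.7802400191967842
29.2917
```

View pics/st5.png

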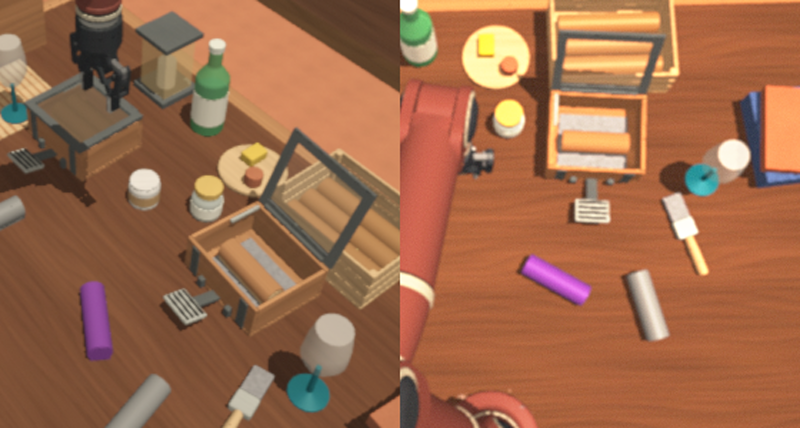

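The log lies flat on the felt, centred in the right box (top crop (595,142)). The lid stands open, the pedal is up, the bystanders are in place, and the arm is clear.

```bash
python3 -c "
from station import ticket; print(ticket.finish_job())"
```

```text
the job is handed in; nothing more can be done
None
```

I opened the right box with its pedal and laid the wooden log flat on the felt inside; the lid is standing open, nothing else looks moved in the last pictures, and the job was handed in at about 29 s.

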